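Index the lamp test table and press the test button

ROBOT

A 6-joint arm with a two-finger parallel gripper is mounted at the origin on the work surface. World frame = base frame: x ahead of the robot, y to its left, z up, the work surface at z = 0. Lengths are in m, angles in degrees, forces in N, time in s.
With the tool pointing down it reaches from about 0.25 to 0.725 m from the base axis. Payload 9.7 kg.
Tool frame: the origin (TCP) lies between the finger pads; the fingertips stand bot.tcp_to_tips ahead of it and the grasp point (between the pads) lies 2 mm behind it (bot.tcp_to_tips is the distance from the TCP to the fingertips, in m); z points along the fingers, y is the line along which they close (so a half turn about z gives the same grasp; the last joint's range is limited). The gripper opens to 85 mm and grips with 20 to 120 N. Pads are 22 mm wide; open, the fingers measure 114 mm over their backs; the gripper's body (76 mm by 85 mm) begins 54 mm behind the grasp point. The pads swing forward as they close: fully open they stand 13 mm farther back than shut.
Start: joints at [65.947, 4.979, 10.078, 95.1, 0, 90], TCP at [0.224, 0.502, 0.211] pointing down, gripper open.
Joint ranges: [-179.16, 179.16], [-48.56, 103.87], [-65.8, 70.77], [-126.05, 130.52], [-82.76, 87.17], [-180, 180]. Speed limits (degrees/s): [127.2, 127.2, 147.25, 180, 180, 180].

INTERFACE

Orientations are given as [roll, pitch, yaw] about the fixed x, y, z axes, in that order (R = Rz(yaw) Ry(pitch) Rx(roll)).
In Python, from workcell import sensors, camera, camera_params, bot gives the robot as it stands.
- The arm moves only by the tool apply_moves, never from a script. Its argument "motion" is a list of rows, each an object with "jaw": the opening, from -1 (shut) to 1 (fully open); "xyz": the shift along the tool's x, y, z in mm, a list of three; "twist": the turn about the tool's z in rad. A call has 1 to 5 rows; each row is the pose to reach, as a shift and turn from the pose commanded when the call began, along the tool's axes at that moment; what a row does not reach only later rows make up. A row lasts 1/8 s, in which the tool goes at most 62.5 mm and 10.7 degrees, less where a joint would pass 70% of its speed; a pose out of reach is approached as far as the arm can. A call with a gripper value outside its range is refused whole. The fingers move at their own pace and stop on an object; "grip_force" is the grip in N (left out, the last holds). Time passes only in rows, so rows that repeat a pose let the fingers close. It gives the time, the measured TCP pose, the force, the opening and the grip force at its end, in the units of the state.
- sensors.get_obs(): the state, without advancing time (a new reading comes with each control period).
- camera(name): name is "scene" or "top"; returns (picture, depth): 400x640x3 uint8, red, green, blue; 400x640 float32, m along the optical axis (not along the pixel's ray), 0 where there is no reading.
- camera_params(name): a dict with "mtx" (3x3 intrinsics, pixels), "k1" (the pictures are not rectified: a ray, as slopes to the right and down, at radius r is drawn at 1 + k1 r^2 times it, then the intrinsics apply), "rvec" (rotation vector, rad) and "tvec" (3), from world to camera coordinates, as OpenCV has them. Camera axes: x right, y down, z forward; pixel columns grow to the right and rows downward; lengths in m; the calibration is good to about 2 mm. A picture is of the moment at which its call begins. camera_params takes no time and is no camera call.
- bot.job_done(): hands the job in; it is judged then, once.
The state is a dict: "time": time; "q": joint angles; "qd": joint speeds; "joint_efforts": joint torques, N m; "ee_pos": TCP position; "tcp_rot": TCP orientation; "wrist_force": force on the tool from outside, world axes, zero at the start; "torque": the same for the moment, N m; "opening": finger opening in m; "grasp_force": force on a finger pad.
Only numpy, scipy, OpenCV 4.12 (cv2) and the standard library are available. Lean on these libraries where they do the work, as an engineer would, in place of code of your own. Each camera call takes 0.05 s, during which the arm holds its last target. There are 200 camera calls.

TASK

Turn the six-place indexing table on the bench until the round globe bulb has clicked into its detent right in front of the tall test post beside the table, and let go of it. Then press the test button fully down and release it. Do not touch the bulbs, do not press the button while the globe is not at the post, and leave the loose things on the bench where they are.

Things in the scene. Friction and masses are not known exactly. Their poses are not given: they have to be found in the camera images.
- index_base: Fixed base of the indexing table: a round grey housing on a dark steel flange 210 mm across. Origin on the bench, below the table's vertical turning axis. Around it, 142 mm from the axis and in line with four of the six detent places, stand the test post and three low steel hold-down pucks (40 mm across, 20 mm high).
- test_post: The only tall thing fixed beside the table: a round aluminium post 36 mm across at its head, 88 mm high; origin on its axis at bench level, 142 mm from the turning axis. It is beside a different place of the table each time, always in line with a detent.
- index_table (a joint): Angle of the round aluminium disc (220 mm across, top face 70 mm above the bench), which turns without stops on the base; positive is anticlockwise from above, 0 is along the base's x axis. A detent holds it every 60 degrees (at 0, 60, 120 ...); leaving one takes 3 to 4 N at the handle, and let go it swings into the nearest.
- aim (a point): Point that turns with the disc, level with its top face: on the line from the turning axis through the globe, 142 mm from the axis, so that it lies on the test post's axis when the globe is in place.
- globe (a point): Centre of the round white globe bulb, 64 mm across, 135 mm above the bench, 75 mm from the turning axis.
- globe_bulb: The globe bulb itself; origin at its foot on its brass lamp holder, 105 mm above the bench, 75 mm from the turning axis. Four more holders (36 mm across, tops at 105 mm) stand on the disc 60 degrees apart: two with candle bulbs next to the globe, two empty; the handle takes the sixth place, across from the globe.
- candle_a: Candle-shaped white bulb, 34 mm across, 58 mm tall; origin at its foot on the lamp holder, 105 mm above the bench. It stands 60 degrees anticlockwise of the globe.
- candle_b: The other candle-shaped bulb, the same size, 60 degrees clockwise of the globe; origin at its foot.
- handle: Upright black round handle on the disc, 26 mm across, with which the table is turned; it spins freely on its own axis. Origin on its axis at the disc's top face, 70 mm above the bench, 85 mm from the turning axis; it can be gripped from 81 to 145 mm above the bench.
- handle_top (a point): Centre of the handle's top end, 145 mm above the bench.
- switch_box: Fixed grey switch box 100 x 85 x 45 mm with the test button on top; origin at the centre of its underside.
- test_button_top (a point): Centre of the top of the black round test button, 40 mm across, on the switch box.
- test_button (a joint): Travel of the test button in m: 0 released, 0.008 fully down (about 6 N, it springs back).
- tin: Loose steel tin, 70 mm across, 100 mm tall; origin at the centre of its underside.
- wood_block: Loose wooden block 90 x 60 x 45 mm; origin at the centre of its underside.
- screwdriver: Loose screwdriver, 190 mm long, lying along its x axis, handle to -x.
Mind the look-alikes: they are no part of the job. Of the things like the index_base, leave any that is purple; of the rest the larger one is meant.

How it is judged:
By the outcome, as a careful person would: the job done as asked, in the order asked, and still so for the second after the job is handed in, with the robot touching nothing.
It also fails if it takes over 51 s, if anything falls off the work surface, if the arm or the gripper's body presses on something with over 40 N, if the wrist force passes 120 N, or if a joint passes its speed limit or range.

## Working session

There is one attempt and no reset: what is moved stays moved. The work goes in short steps, Python scripts to look and compute and a tool call to move; the robot and the scene stay as the last step left them, time stands still between calls to the robot, and variables do not carry over. Pictures are saved under pics/ and viewed, at most 10 in all, crops included, and the job is handed in when it is done.

Besides the shell and the picture viewer there is one more tool, called after ">>>" as name(argument=value, ...) on one line, values as JSON. apply_moves: Moves the arm, as the interface text tells. Its arguments: {"type":"object","properties":{"motion":{"type":"array","items":{"type":"object","properties":{"jaw":{"type":"number"},"xyz":{"type":"array","items":{"type":"number"}},"twist":{"type":"number"}}}},"grip_force":{"type":"number"}},"required":["motion"]}

```bash
mkdir -p pics; cat > h.py <<'E'
import numpy as np, cv2
from workcell import sensors, camera, camera_params, bot
def grab(n):
    im,d=camera(n); np.savez(f'{n}.npz',im=im,d=d); return im,d
def load(n):
    z=np.load(f'{n}.npz'); return z['im'],z['d']
def cam(n):
    p=camera_params(n); R=cv2.Rodrigues(np.array(p['rvec'],float))[0]; return np.array(p['mtx']),p['k1'],R,np.array(p['tvec'],float).ravel()
def rays(n,uv):
    K,k1,R,t=cam(n); uv=np.array(uv,float).reshape(-1,1,2)
    s=cv2.undistortPoints(uv,K,np.array([k1,0,0,0,0.])).reshape(-1,2)
    return np.c_[s,np.ones(len(s))]
def onplane(n,uv,z):
    K,k1,R,t=cam(n); d=rays(n,uv)@R; c=-R.T@t
    return c+d*((z-c[2])/d[:,2])[:,None]
def cloud(n,d):
    K,k1,R,t=cam(n); v,u=np.mgrid[:400,:640]
    r=rays(n,np.c_[u.ravel(),v.ravel()])*d.reshape(-1,1)
    return ((r-t)@R).reshape(400,640,3)
def px(n,P):
    K,k1,R,t=cam(n); return cv2.projectPoints(np.array(P,float).reshape(-1,3),cv2.Rodrigues(R)[0],t,K,np.array([k1,0,0,0,0.]))[0].reshape(-1,2)
E
python3 - <<'E'
from h import *
for n in('scene','top'):
    im,d=grab(n); cv2.imwrite(f'pics/{n}1.png',im[:,:,::-1])
    K,k1,R,t=cam(n); print(n,-R.T@t,R[2],K[0,0],k1)
print(sensors.get_obs(),bot.tcp_to_tips)
E
```

```text
scene [ 1.26191725 -0.24188103  1.06446901] [-0.60078967  0.17977255 -0.77893106] 457.19808491643016 -0.010440820087747976
top [ 0.37067328 -0.00552273  1.55461239] [ 0.11061512 -0.00601157 -0.99384514] 469.40380155658534 -0.05900664082204688
{'time': 0.1, 'q': array([6.59471850e+01, 5.00755691e+00, 1.00377355e+01, 9.50990985e+01,
       1.79476702e-03, 9.00005640e+01]), 'qd': array([ 0.12476686, -0.08047114,  0.07072736,  0.00202319, -0.09743086,
       -0.01215089]), 'joint_efforts': array([-7.74027612e-04, -5.21562159e+01,  4.65654480e+01,  1.59992371e-02,
       -9.36408173e-05, -1.09318123e-06]), 'ee_pos': array([0.22406382, 0.50203314, 0.21044647]), 'tcp_rot': array([-1.79931080e+02, -1.79408731e-03,  1.55946619e+02]), 'wrist_force': array([ 0.58069181, -0.54519942, -0.67575141]), 'torque': array([-0.03338978,  0.05655297,  0.06660572]), 'grasp_force': 0.0, 'opening': 0.08523634846563567} 0.017
```

View pics/scene1.png

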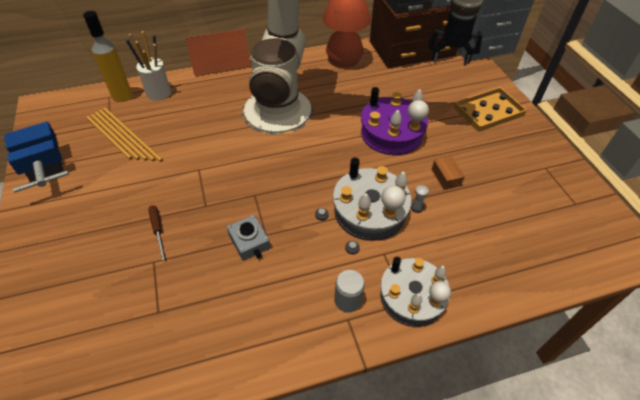

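View pics/top1.png

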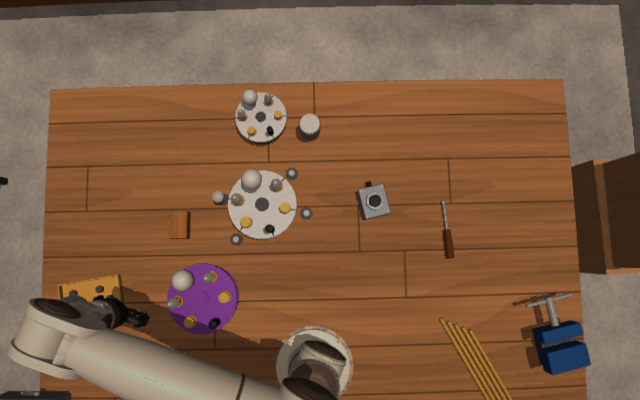

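The scene image shows three tables: purple (395,125), middle grey (372,200) and small grey (415,290). In the top view they are at (200,298), (262,204) and (261,117). The middle grey one fits: it isn't purple and it is the larger of the other two. It also has the post at top (218,197) and three pucks. The switch box is at top (375,201). I'll measure these and confirm with an enlarged crop.

```bash
python3 - <<'E'
from h import *
im,d=load('top'); P=cloud('top',d); hsv=cv2.cvtColor(im,cv2.COLOR_RGB2HSV)
c=onplane('top',[262,204],.07)[0]; print('c0',c)
# disc top fit from depth points
def band(P,c,r,z0,z1): return (np.hypot(P[...,0]-c[0],P[...,1]-c[1])<r)&(P[...,2]>z0)&(P[...,2]<z1)
m=band(P,c,.13,.060,.080)&(hsv[...,1]<60)
k=max(cv2.findContours(m.astype(np.uint8),cv2.RETR_EXTERNAL,cv2.CHAIN_APPROX_NONE)[0],key=cv2.contourArea)
hull=cv2.convexHull(k).reshape(-1,2); W=onplane('top',hull,.07)
(cx,cy),r=cv2.minEnclosingCircle(W[:,:2].astype(np.float32)); print('disc',cx,cy,r,np.median(P[m][:,2]))
A=np.c_[2*W[:,:2],np.ones(len(W))]; s=np.linalg.lstsq(A,(W[:,:2]**2).sum(1),rcond=None)[0]; print('lsq',s[:2],np.sqrt(s[2]+s[0]**2+s[1]**2))
C=s[:2]
for n in('top','scene'):
    im,d=load(n); P=cloud(n,d); hsv=cv2.cvtColor(im,cv2.COLOR_RGB2HSV)
    def rep(name,m,z):
        q=P[m]; v,u=np.nonzero(m); 
        if len(u)==0: print(n,name,'none');return
        w=onplane(n,[u.mean(),v.mean()],z)[0]-np.r_[C,0]
        print(n,name,len(u),'px',u.mean().round(1),v.mean().round(1),'mean',q.mean(0).round(4),'plane r,ang',np.hypot(*w[:2]).round(4),np.degrees(np.arctan2(w[1],w[0])).round(1),'zmax',q[:,2].max().round(3))
    near=lambda r,a,b:band(P,C,r,a,b)
    rep('handle',near(.12,.09,.16)&(im.max(2)<60),.12)
    rep('handletop',near(.12,.138,.155)&(im.max(2)<60),.145)
    rep('globe',near(.115,.14,.18)&(im.min(2)>110),.15)
    g=near(.17,.08,.1)&~near(.12,0,1); rep('post',g,.088)
    b=onplane(n,[375,201] if n=='top' else [248,229],.055)[0]
    bm=band(P,b,.04,.03,.09)&(im.max(2)<60); rep('button',bm,.055)
    x=band(P,b,.08,.035,.052)&(hsv[...,1]<60); k=cv2.findContours(x.astype(np.uint8),0,1)[0]; k=max(k,key=cv2.contourArea)
    rc=cv2.minAreaRect(k); print('box',onplane(n,rc[0],.045),rc, np.median(P[x][:,2]))
    if bm.any():
        v,u=np.nonzero(bm); zt=np.percentile(P[bm][:,2],90); print('btn',zt,onplane(n,[u.mean(),v.mean()],zt))
im,d=load('scene'); x,y=320,140
cv2.imwrite('pics/crop.png',cv2.resize(im[130:330,210:460,::-1],None,fx=3,fy=3,interpolation=cv2.INTER_CUBIC))
E
```

```text
c0 [0.51979926 0.1492269  0.07      ]
disc 0.5201284289360046 0.14961349964141846 0.10940274596214294 0.07016222801539317
lsq [0.51995607 0.14976902] 0.10882974586645651
top handle 56 px 269.3 228.5 mean [0.438  0.1206 0.1405] plane r,ang 0.0854 -161.3 zmax 0.154
top handletop 47 px 269.0 228.1 mean [0.4391 0.1211 0.1448] plane r,ang 0.0858 -160.4 zmax 0.154
top globe 253 px 251.1 179.0 mean [0.5863 0.1715 0.1634] plane r,ang 0.0724 18.9 zmax 0.175
top post 90 px 217.1 195.6 mean [0.5476 0.289  0.0865] plane r,ang 0.1416 78.8 zmax 0.096
top button 104 px 374.4 200.3 mean [ 0.5245 -0.2089  0.0685] plane r,ang 0.3606 -89.0 zmax 0.076
box [[ 0.52526963 -0.21012931  0.045     ]] ((373.82354736328125, 200.79412841796875), (30.55948829650879, 25.951311111450195), 75.96376037597656) 0.045068157828567545
btn 0.0728843813525822 [[ 0.52408288 -0.20828971  0.07288438]]
scene handle 135 px 354.0 166.9 mean [0.4501 0.1203 0.1241] plane r,ang 0.0786 -159.3 zmax 0.147
scene handletop 48 px 354.5 161.2 mean [0.4457 0.122  0.1426] plane r,ang 0.0776 -158.2 zmax 0.147
scene globe 482 px 390.8 193.3 mean [0.5931 0.1677 0.1573] plane r,ang 0.0712 17.1 zmax 0.172
scene post 91 px 422.1 189.8 mean [0.5527 0.2897 0.0848] plane r,ang 0.1426 75.8 zmax 0.092
scene button 139 px 246.6 228.6 mean [ 0.5322 -0.2092  0.0673] plane r,ang 0.3585 -89.5 zmax 0.075
box [[ 0.53493235 -0.20880491  0.045     ]] ((247.80001831054688, 234.10003662109375), (32.199378967285156, 31.752164840698242), 63.43495178222656) 0.043660013839033195
btn 0.07030951349506076 [[ 0.53442309 -0.20926716  0.07030951]]
```

View pics/crop.png

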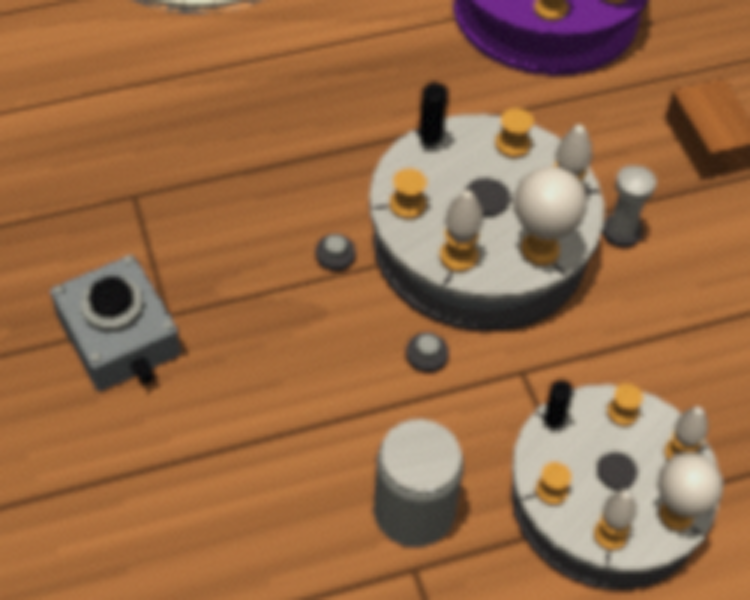

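The crop confirms it: the middle grey table has the tall post at crop (632,200) beside it, next to the globe at (550,203). The handle is at (432,115) and the switch box at (115,320). The disc fit gives a radius of 109 mm at z 70 mm, which matches. The globe sits at about 18.5° and the post at about 78.5°, so the table must turn +60°. I'm approaching above the handle now.

>>> apply_moves(motion=[{"jaw": 1, "xyz": [-40, -30, -10], "twist": -0.14}, {"jaw": 1, "xyz": [-85, -63, -20], "twist": -0.28}, {"jaw": 1, "xyz": [-130, -96, -20], "twist": -0.42}, {"jaw": 1, "xyz": [-175, -129, -20], "twist": -0.56}, {"jaw": 1, "xyz": [-220, -162, -20], "twist": -0.7}])

```text
time: 0.72
ee_pos: [0.3595, 0.263, 0.2309]
tcp_rot: [-180.0, -0.0, -163.7]
wrist_force: [0.3, 1.4, -0.1]
opening: 0.0854
grasp_force: 0.0
```

```bash
cat >> h.py <<'E'
from scipy.spatial.transform import Rotation as Ro
def to(P,o=None):
    o=o or sensors.get_obs(); R=Ro.from_euler('xyz',o['tcp_rot'],degrees=True).as_matrix()
    return (1000*(np.array(P)-o['ee_pos'])@R).round(1)
def st():
    o=sensors.get_obs(); print(round(o['time'],2),o['ee_pos'].round(4),o['tcp_rot'].round(1),o['q'].round(0),o['wrist_force'].round(1),round(o['opening'],4),round(o['grasp_force'],1))
C=np.array([.5200,.1497])
def arc(a,z=.125,r=.085): a=np.radians(a); return [C[0]+r*np.cos(a),C[1]+r*np.sin(a),z]
E
python3 -c "
from h import *
st();print(arc(-161),to(arc(-161,.2)))"
```

```text
0.72 [0.3595 0.263  0.2309] [-180.    -0.  -163.7] [36. -9. -1. 98. -0. 20.] [ 0.3  1.4 -0.1] 0.0854 0.0
[np.float64(0.4396309210740581), np.float64(0.12202670687114169), 0.125] [ -37.2 -157.8   30.9]
```

>>> apply_moves(motion=[{"jaw": 1, "xyz": [-13, -53, 5]}, {"jaw": 1, "xyz": [-25, -105, 10]}, {"jaw": 1, "xyz": [-37, -158, 20]}, {"jaw": 1, "xyz": [-37, -158, 30]}, {"jaw": 1, "xyz": [-37, -158, 30]}])

```text
validation failed for argument at $.mo...
```

```bash
python3 -c "
from h import *
st();print(to(arc(-161,.125)))
for n in ('scene',):
    im,d=grab(n);cv2.imwrite('pics/s2.png',cv2.resize(im[70:270,260:510,::-1],None,fx=3,fy=3))"
```

```text
0.72 [0.3595 0.263  0.2309] [-180.    -0.  -163.7] [36. -9. -1. 98. -0. 20.] [ 0.3  1.4 -0.1] 0.0854 0.0
[ -37.2 -157.8  105.9]
```

View pics/s2.png

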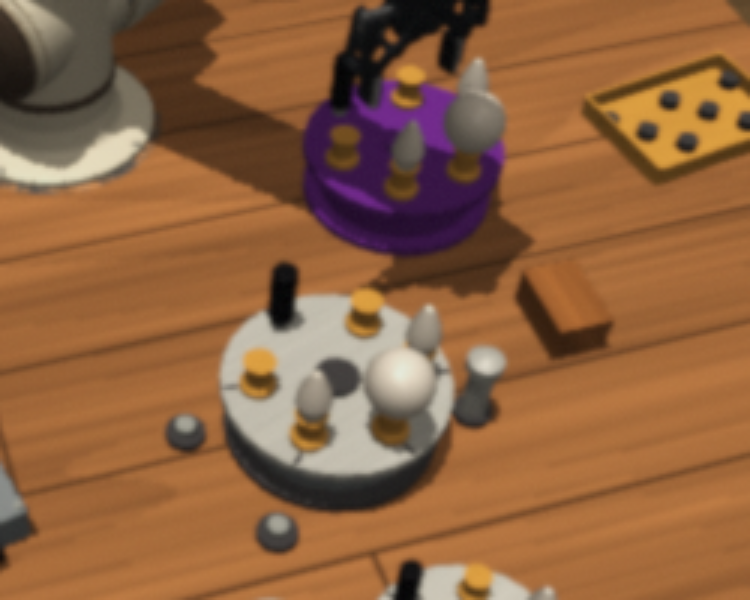

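The move was refused, so nothing moved: the picture shows the gripper still over the purple table at crop (410,40). All three fields seem to be required, so I'm repeating it with the twist included.

>>> apply_moves(motion=[{"jaw": 1, "xyz": [-13, -53, 5], "twist": 0}, {"jaw": 1, "xyz": [-25, -105, 10], "twist": 0}, {"jaw": 1, "xyz": [-37, -158, 20], "twist": 0}, {"jaw": 1, "xyz": [-37, -158, 30], "twist": 0}, {"jaw": 1, "xyz": [-37, -158, 30], "twist": 0}])

```text
time: 1.4
ee_pos: [0.4378, 0.123, 0.2002]
tcp_rot: [180.0, -0.1, -164.0]
wrist_force: [-1.1, 1.0, 0.6]
opening: 0.0851
grasp_force: 0.0
```

```bash
python3 -c "
from h import *
st();print(to(arc(-161,.125)))
for n in ('scene',):
    im,d=grab(n);cv2.imwrite('pics/s3.png',cv2.resize(im[70:270,260:510,::-1],None,fx=3,fy=3))"
```

```text
1.4 [0.4378 0.123  0.2002] [ 1.80e+02 -1.00e-01 -1.64e+02] [16. -8. -4. 94.  0. -0.] [-1.1  1.   0.6] 0.0851 0.0
[-1.7 -1.4 75.2]
```

View pics/s3.png

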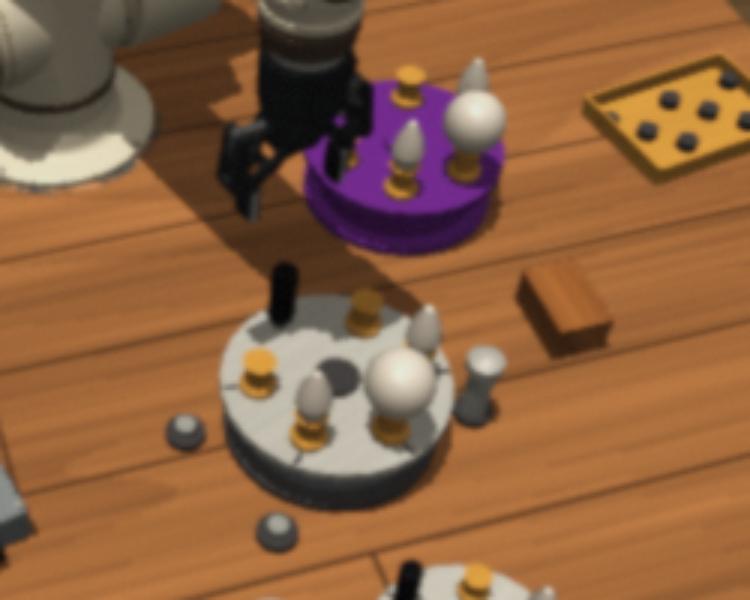

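The fingers, at crop (240,200) and (345,165), straddle the handle at (283,290) and are above it. I'm descending 75 mm.

>>> apply_moves(motion=[{"jaw": 1, "xyz": [-2, -1, 25], "twist": 0}, {"jaw": 1, "xyz": [-2, -1, 50], "twist": 0}, {"jaw": 1, "xyz": [-2, -1, 70], "twist": 0}, {"jaw": 1, "xyz": [-2, -1, 75], "twist": 0}, {"jaw": 0.2, "xyz": [-2, -1, 75], "twist": 0}], grip_force=40)

```text
time: 2.08
ee_pos: [0.4404, 0.1234, 0.1267]
tcp_rot: [180.0, 0.0, -163.9]
wrist_force: [-0.3, 0.0, 0.5]
opening: 0.0701
grasp_force: 0.0
```

>>> apply_moves(motion=[{"jaw": -1, "xyz": [0, 0, 0], "twist": 0}, {"jaw": -1, "xyz": [0, 0, 0], "twist": 0}, {"jaw": -1, "xyz": [0, 0, 0], "twist": 0}, {"jaw": -1, "xyz": [0, 0, 0], "twist": 0}, {"jaw": -1, "xyz": [0, 0, 0], "twist": 0}])

```text
time: 2.7
ee_pos: [0.4405, 0.1226, 0.1261]
tcp_rot: [-180.0, -0.0, -164.0]
wrist_force: [-0.7, 0.2, 0.1]
opening: 0.0001
grasp_force: 0.0
```

```bash
python3 -c "
from h import *
st();o=sensors.get_obs();v=o['ee_pos'][:2]-C;print(np.hypot(*v),np.degrees(np.arctan2(v[1],v[0])))
for a in range(-161,-95,6): print(a,to(arc(a))-to(arc(-161)))"
```

```text
2.7 [0.4405 0.1226 0.1261] [-180.   -0. -164.] [ 16.  -9. -13.  86.  -0.  -0.] [-0.7  0.2  0.1] 0.0001 0.0
0.08399268332991996 -161.15856695350095
-161 [0. 0. 0.]
-155 [-0.9 -8.8  0. ]
-149 [ -2.8 -17.5   0. ]
-143 [ -5.5 -26.    0. ]
-137 [ -9.1 -34.1   0. ]
-131 [-13.6 -41.8   0. ]
-125 [-18.8 -49.    0. ]
-119 [-24.7 -55.7   0. ]
-113 [-31.3 -61.6   0. ]
-107 [-38.5 -66.9   0. ]
-101 [-46.2 -71.3   0. ]
```

The fingers closed to zero opening, so they missed the handle. I need to look.

```bash
python3 -c "
from h import *
a,_=grab('scene');b,_=grab('top')
A=cv2.resize(a[110:260,300:450,::-1],(400,400),interpolation=2);B=cv2.resize(b[150:260,200:310,::-1],(400,400),interpolation=2)
cv2.imwrite('pics/s4.png',np.hstack([A,B]));print(px('top',[arc(-161,.145),sensors.get_obs()['ee_pos']]),px('scene',[arc(-161,.145),sensors.get_obs()['ee_pos']]))"
```

```text
[[268.67838212 227.94777577]
 [269.05315404 227.95967792]] [[353.8573958  159.07542821]
 [353.67249457 163.93179306]]
```

View pics/s4.png

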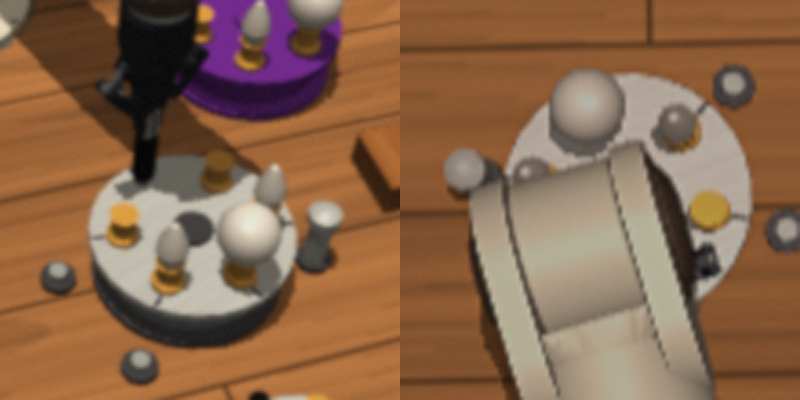

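```bash
python3 -c "
from h import *
st();im,d=load('scene');P=cloud('scene',d)
print(px('scene',[arc(-161,.07),arc(-161,.109),arc(-161,.145)]))
for v in range(146,184,2):
    r=[(u,*(P[v,u]*1000).astype(int)) for u in range(340,372) if im[v,u].max()<70]
    if r: print(v,r[0],r[len(r)//2],r[-1],len(r))
"
```

```text
2.8 [0.4405 0.1226 0.1261] [-180.    -0.  -163.9] [ 16.  -9. -13.  86.  -0.  -0.] [ 0.6  0.8 -0.3] -0.0006 0.0
[[352.01910023 177.03884292]
 [352.95464541 167.89834925]
 [353.8573958  159.07542821]]
146 (340, np.int64(466), np.int64(67), np.int64(235)) (354, np.int64(455), np.int64(111), np.int64(213)) (370, np.int64(273), np.int64(248), np.int64(5)) 28
148 (340, np.int64(248), np.int64(152), np.int64(-1)) (352, np.int64(447), np.int64(109), np.int64(198)) (363, np.int64(267), np.int64(227), np.int64(-3)) 24
150 (340, np.int64(256), np.int64(150), np.int64(-1)) (351, np.int64(461), np.int64(101), np.int64(206)) (362, np.int64(279), np.int64(218), np.int64(1)) 23
152 (344, np.int64(269), np.int64(159), np.int64(0)) (353, np.int64(450), np.int64(112), np.int64(186)) (361, np.int64(285), np.int64(212), np.int64(0)) 18
154 (347, np.int64(282), np.int64(165), np.int64(0)) (354, np.int64(452), np.int64(115), np.int64(179)) (361, np.int64(289), np.int64(211), np.int64(-5)) 15
156 (349, np.int64(291), np.int64(169), np.int64(-1)) (355, np.int64(450), np.int64(119), np.int64(168)) (360, np.in
[... 1080 characters left out ...]
119), np.int64(116)) (358, np.int64(453), np.int64(132), np.int64(111)) 9
172 (350, np.int64(445), np.int64(111), np.int64(100)) (354, np.int64(454), np.int64(119), np.int64(108)) (358, np.int64(451), np.int64(133), np.int64(100)) 9
174 (350, np.int64(446), np.int64(111), np.int64(93)) (354, np.int64(453), np.int64(121), np.int64(97)) (357, np.int64(452), np.int64(131), np.int64(93)) 8
176 (350, np.int64(450), np.int64(110), np.int64(89)) (354, np.int64(455), np.int64(120), np.int64(92)) (357, np.int64(450), np.int64(132), np.int64(82)) 8
178 (351, np.int64(440), np.int64(118), np.int64(67)) (353, np.int64(456), np.int64(118), np.int64(84)) (355, np.int64(456), np.int64(124), np.int64(82)) 5
```

```bash
python3 -c "
from h import *
print(px('scene',[[.426,.164,.196],[.4495,.082,.196],[.426,.164,.236],[.4495,.082,.236]]))
st();im,d=load('scene');P=cloud('scene',d)
m=(np.abs(P[...,0]-.44)<.05)&(np.abs(P[...,1]-.122)<.06)&(P[...,2]>.075)
for z in range(80,300,10):
    q=P[m&(P[...,2]*1000>=z)&(P[...,2]*1000<z+10)&(im.max(2)<90)]
    if len(q): print(z,len(q),q.min(0).round(3),q.max(0).round(3))
cv2.imwrite('pics/s5.png',cv2.resize(im[105:195,310:410,::-1],None,fx=6,fy=6,interpolation=0))
"
```

```text
[[367.95773452 139.50934264]
 [342.35832372 151.33739368]
 [369.38626314 128.5444873 ]
 [343.1549387  140.41231548]]
2.8 [0.4405 0.1226 0.1261] [-180.    -0.  -163.9] [ 16.  -9. -13.  86.  -0.  -0.] [ 0.6  0.8 -0.3] -0.0006 0.0
80 14 [0.448 0.111 0.083] [0.458 0.132 0.089]
90 21 [0.446 0.111 0.09 ] [0.457 0.135 0.099]
100 20 [0.445 0.112 0.1  ] [0.456 0.134 0.11 ]
110 23 [0.442 0.11  0.11 ] [0.461 0.132 0.12 ]
120 22 [0.436 0.111 0.12 ] [0.456 0.136 0.127]
130 27 [0.432 0.111 0.13 ] [0.459 0.135 0.14 ]
140 28 [0.439 0.112 0.14 ] [0.457 0.136 0.149]
150 21 [0.437 0.109 0.15 ] [0.455 0.137 0.16 ]
160 27 [0.439 0.109 0.161] [0.455 0.137 0.17 ]
170 23 [0.444 0.11  0.17 ] [0.454 0.136 0.18 ]
180 22 [0.441 0.11  0.18 ] [0.455 0.155 0.19 ]
190 60 [0.434 0.094 0.19 ] [0.462 0.158 0.2  ]
200 60 [0.434 0.087 0.2  ] [0.464 0.167 0.209]
210 66 [0.433 0.083 0.21 ] [0.466 0.175 0.22 ]
220 78 [0.432 0.072 0.22 ] [0.47 0.18 0.23]
230 130 [0.422 0.063 0.23 ] [0.47  0.181 0.24 ]
240 93 [0.424 0.068 0.24 ] [0.471 0.18  0.25 ]
250 61 [0.443 0.081 0.25 ] [0.466 0.144 0.259]
260 28 [0.443 0.085 0.26 ] [0.462 0.107 0.269]
270 45 [0.435 0.085 0.271] [0.479 0.151 0.279]
280 90 [0.432 0.086 0.28 ] [0.48  0.151 0.29 ]
290 83 [0.432 0.086 0.29 ] [0.481 0.153 0.3  ]
```

View pics/s5.png

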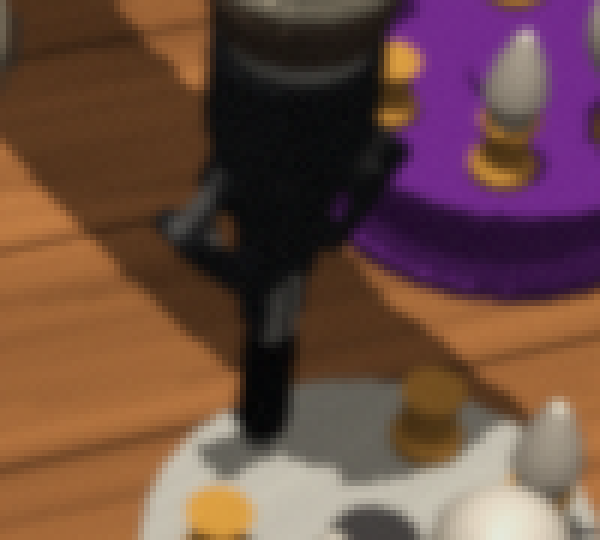

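The gripper's body and shut fingertips are visibly about 40 mm higher than the reported TCP implies. The fingertips end at crop (275,340), just on top of the handle at z ≈ 0.149, and the 3D points agree. The open fingertips in the earlier picture also fit +40 mm, while xy fits. I'll correct by vision: open, then descend in short guarded steps.

>>> apply_moves(motion=[{"jaw": 1, "xyz": [0, 0, 0], "twist": 0}, {"jaw": 1, "xyz": [0, 0, 0], "twist": 0}, {"jaw": 1, "xyz": [0, 0, 0], "twist": 0}, {"jaw": 1, "xyz": [0, 0, 0], "twist": 0}, {"jaw": 1, "xyz": [0, 0, 5], "twist": 0}])

```text
time: 3.42
ee_pos: [0.4407, 0.1227, 0.1212]
tcp_rot: [180.0, 0.0, -163.9]
wrist_force: [0.4, -0.5, 0.2]
opening: 0.0852
grasp_force: 0.0
```

```bash
python3 -c "
from h import *
im,d=grab('scene');P=cloud('scene',d);st()
m=(np.abs(P[...,0]-.44)<.06)&(np.abs(P[...,1]-.122)<.075)&(P[...,2]>.11)&(im.max(2)<90)
for z in range(110,280,10):
    q=P[m&(P[...,2]*1000>=z)&(P[...,2]*1000<z+10)]
    y=np.sort(q[:,1]*1000).astype(int); print(z,len(y),y[:1],y[-1:],'out of handle:',((y<105)|(y>140)).sum())
"
```

```text
3.48 [0.4403 0.1226 0.1202] [-180.    -0.  -163.9] [ 16.  -9. -13.  85.  -0.  -0.] [ 0.5  0.1 -1.1] 0.0855 0.0
110 25 [110] [133] out of handle: 0
120 22 [111] [136] out of handle: 0
130 22 [112] [133] out of handle: 0
140 52 [109] [135] out of handle: 0
150 8 [161] [167] out of handle: 8
160 37 [67] [178] out of handle: 37
170 39 [68] [178] out of handle: 39
180 42 [69] [177] out of handle: 42
190 29 [59] [186] out of handle: 29
200 96 [49] [195] out of handle: 96
210 115 [50] [194] out of handle: 104
220 99 [51] [193] out of handle: 80
230 93 [53] [192] out of handle: 69
240 124 [52] [190] out of handle: 85
250 135 [56] [189] out of handle: 131
260 29 [61] [183] out of handle: 26
270 75 [85] [151] out of handle: 40
```

The open fingertips are measured at z ≈ 0.158, where the reported pose implies 0.116, so the offset is about +42 mm. I'm descending 36 mm to put the shut tips at about 0.110.

>>> apply_moves(motion=[{"jaw": 1, "xyz": [0, 0, 9], "twist": 0}, {"jaw": 1, "xyz": [0, 0, 18], "twist": 0}, {"jaw": 1, "xyz": [0, 0, 27], "twist": 0}, {"jaw": 1, "xyz": [0, 0, 36], "twist": 0}, {"jaw": 1, "xyz": [0, 0, 36], "twist": 0}])

```text
time: 4.1
ee_pos: [0.44, 0.1225, 0.0842]
tcp_rot: [180.0, -0.1, -163.9]
wrist_force: [-0.0, 0.5, -0.0]
opening: 0.0854
grasp_force: 0.0
```

>>> apply_moves(motion=[{"jaw": 0, "xyz": [0, 0, 0], "twist": 0}, {"jaw": -1, "xyz": [0, 0, 0], "twist": 0}, {"jaw": -1, "xyz": [0, 0, 0], "twist": 0}, {"jaw": -1, "xyz": [0, 0, 0], "twist": 0}, {"jaw": -1, "xyz": [0, 0, 0], "twist": 0}], grip_force=40)

```text
time: 4.72
ee_pos: [0.4406, 0.1227, 0.0854]
tcp_rot: [-180.0, 0.0, -163.9]
wrist_force: [-0.9, -0.5, 4.2]
opening: 0.0249
grasp_force: 39.2
```

```bash
python3 -c "
from h import *
st();o=sensors.get_obs();v=o['ee_pos'][:2]-C;print(np.hypot(*v),np.degrees(np.arctan2(v[1],v[0])))"
```

```text
4.72 [0.4406 0.1227 0.0854] [-180.     0.  -163.9] [ 16.  -8. -17.  82.  -0.  -0.] [-0.9 -0.5  4.2] 0.0249 39.2
0.08385274873866592 -161.19621452604326
```

The handle is gripped: opening 25 mm, grip 39 N. Now I turn it along the arc.

>>> apply_moves(motion=[{"jaw": -1, "xyz": [-0.9, -8.8, 0], "twist": 0}, {"jaw": -1, "xyz": [-2.8, -17.5, 0], "twist": 0}, {"jaw": -1, "xyz": [-5.5, -26, 0], "twist": 0}, {"jaw": -1, "xyz": [-9.1, -34.1, 0], "twist": 0}, {"jaw": -1, "xyz": [-13.6, -41.8, 0], "twist": 0}])

```text
time: 5.35
ee_pos: [0.4659, 0.0857, 0.0854]
tcp_rot: [180.0, 0.1, -164.0]
wrist_force: [2.0, 2.8, 5.0]
opening: 0.0254
grasp_force: 39.5
```

```bash
python3 -c "
from h import *
st();o=sensors.get_obs();v=o['ee_pos'][:2]-C;print(np.hypot(*v),np.degrees(np.arctan2(v[1],v[0])))
print([to(arc(a)) for a in range(-125,-98,6)])"
```

```text
5.35 [0.4659 0.0857 0.0854] [ 1.80e+02  1.00e-01 -1.64e+02] [ 10.  -6. -15.  81.   0.  -6.] [2.  2.8 5. ] 0.0254 39.5
0.08380303445952354 -130.2016873687147
[array([ -3.6,  -6.9, -39.6]), array([ -9.6, -13.5, -39.6]), array([-16.2, -19.4, -39.6]), array([-23.4, -24.7, -39.5]), array([-31.1, -29.1, -39.5])]
```

>>> apply_moves(motion=[{"jaw": -1, "xyz": [-5.2, -7.2, 0], "twist": 0}, {"jaw": -1, "xyz": [-11.1, -13.9, 0], "twist": 0}, {"jaw": -1, "xyz": [-17.7, -19.8, 0], "twist": 0}, {"jaw": -1, "xyz": [-24.9, -25.1, 0], "twist": 0}, {"jaw": -1, "xyz": [-32.3, -29.4, 0], "twist": 0}])

```text
time: 5.98
ee_pos: [0.505, 0.067, 0.0854]
tcp_rot: [180.0, 0.0, -163.9]
wrist_force: [0.4, 3.6, 8.2]
opening: 0.0249
grasp_force: 39.6
```

>>> apply_moves(motion=[{"jaw": -1, "xyz": [0, 0, 0], "twist": 0}, {"jaw": -1, "xyz": [0, 0, 0], "twist": 0}, {"jaw": 0.5, "xyz": [0, 0, 0], "twist": 0}, {"jaw": 1, "xyz": [0, 0, 0], "twist": 0}, {"jaw": 1, "xyz": [0, 0, 0], "twist": 0}])

```text
time: 6.6
ee_pos: [0.504, 0.0667, 0.0846]
tcp_rot: [-180.0, -0.1, -164.0]
wrist_force: [0.8, 0.3, 0.8]
opening: 0.0781
grasp_force: 0.0
```

```bash
python3 -c "
from h import *
st();o=sensors.get_obs();v=o['ee_pos'][:2]-C;print(np.hypot(*v),np.degrees(np.arctan2(v[1],v[0])))"
```

```text
6.6 [0.504  0.0667 0.0846] [-1.80e+02 -1.00e-01 -1.64e+02] [  8.  -1. -10.  81.  -0.  -9.] [0.8 0.3 0.8] 0.0781 0.0
0.08453541347208395 -100.94264411789743
```

Released. Now straight up 85 mm, then look.

>>> apply_moves(motion=[{"jaw": 1, "xyz": [0, 0, -5], "twist": 0}, {"jaw": 1, "xyz": [0, 0, -25], "twist": 0}, {"jaw": 1, "xyz": [0, 0, -50], "twist": 0}, {"jaw": 1, "xyz": [0, 0, -75], "twist": 0}, {"jaw": 1, "xyz": [0, 0, -95], "twist": 0}])

```text
time: 7.22
ee_pos: [0.5044, 0.0669, 0.1815]
tcp_rot: [-180.0, 0.1, -163.9]
wrist_force: [-0.1, -0.6, -0.8]
opening: 0.0855
grasp_force: 0.0
```

```bash
python3 -c "
from h import *
st();print(to([.5243,-.209,.19]))"
```

```text
7.22 [0.5044 0.0669 0.1815] [-1.800e+02  1.000e-01 -1.639e+02] [ 8. -1.  0. 92. -0. -8.] [-0.1 -0.6 -0.8] 0.0855 0.0
[  57.2 -270.6   -8.5]
```

>>> apply_moves(motion=[{"jaw": 0, "xyz": [11, -54, -4], "twist": 0}, {"jaw": -1, "xyz": [23, -108, -8], "twist": 0}, {"jaw": -1, "xyz": [34, -162, -8], "twist": 0}, {"jaw": -1, "xyz": [46, -216, -8], "twist": 0}, {"jaw": -1, "xyz": [57, -270, -8], "twist": 0}])

```text
time: 7.85
ee_pos: [0.5241, -0.2102, 0.1886]
tcp_rot: [-180.0, 0.0, -163.9]
wrist_force: [1.5, 0.7, 0.2]
opening: 0.0
grasp_force: 0.0
```

```bash
python3 - <<'E'
from h import *
for n in('top','scene'):
    im,d=grab(n);P=cloud(n,d)
    rel=P-np.r_[C,0]; r=np.hypot(rel[...,0],rel[...,1])
    def rep(nm,m,z):
        v,u=np.nonzero(m)
        if len(u): w=onplane(n,[u.mean(),v.mean()],z)[0][:2]-C; print(n,nm,len(u),u.mean().round(1),v.mean().round(1),np.hypot(*w).round(4),np.degrees(np.arctan2(w[1],w[0])).round(1))
    rep('globe',(r<.115)&(P[...,2]>.125)&(P[...,2]<.18)&(rel[...,1]>.03)&(im.min(2)>110),.15)
    rep('handle',(r<.12)&(P[...,2]>.138)&(P[...,2]<.155)&(im.max(2)<60),.145)
    rep('post',(r<.17)&(r>.12)&(P[...,2]>.08)&(P[...,2]<.1),.088)
    if n=='top': A=cv2.resize(im[140:260,190:400,::-1],(700,400),interpolation=2)
    else:
        cv2.imwrite('pics/s6.png',cv2.resize(im[90:290,210:460,::-1],None,fx=3,fy=3,interpolation=2))
        m=(abs(P[...,0]-.5243)<.06)&(abs(P[...,1]+.209)<.06)&(P[...,2]>.09)
        q=P[m]; print('tool low z',np.sort(q[:,2])[:12].round(3)); l=q[q[:,2]<q[:,2].min()+.03]; print(l.mean(0),l.min(0),l.max(0))
st();print(to([.5243,-.209,.19]))
E
```

```text
top globe 240 234.9 197.0 0.0742 78.6
top handle 45 287.0 206.6 0.0853 -101.6
top post 94 217.3 195.7 0.1412 78.9
scene globe 433 397.9 173.8 0.0667 81.5
scene handle 47 343.1 182.2 0.0846 -95.2
scene post 89 422.1 189.9 0.1427 75.6
tool low z [0.207 0.208 0.211 0.211 0.213 0.213 0.213 0.213 0.214 0.214 0.214 0.215]
[ 0.53340819 -0.21445409  0.22417602] [ 0.52207342 -0.22922219  0.20673319] [ 0.53875002 -0.19954749  0.23655137]
7.95 [ 0.5239 -0.2127  0.1877] [-180.    -0.  -164.2] [-22.   7.   9.  93.  -0. -38.] [-1.   0.4 -0.4] 0.0001 0.0
[-1.4  3.5 -2.3]
```

View pics/s6.png

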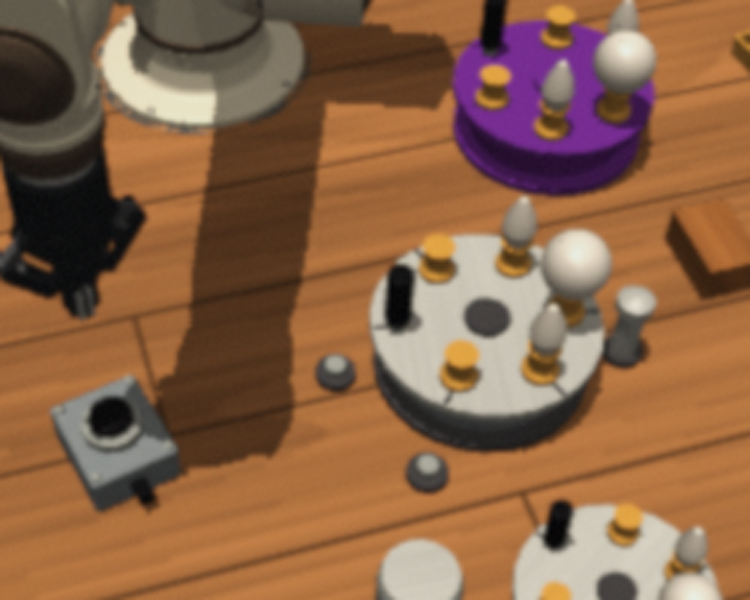

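The globe is in place at 78.6°, with the post at 78.9° (crop: globe (577,265), post (635,320)). The shut fingertips, at crop (82,305), are above the button at (110,415). They are measured at z ≈ 0.21, and the button top is at about 0.070. I'm descending towards it.

>>> apply_moves(motion=[{"jaw": -1, "xyz": [-1, 2, 40], "twist": 0}, {"jaw": -1, "xyz": [-1, 2, 80], "twist": 0}, {"jaw": -1, "xyz": [-1, 2, 110], "twist": 0}, {"jaw": -1, "xyz": [-1, 2, 128], "twist": 0}, {"jaw": -1, "xyz": [-1, 2, 128], "twist": 0}])

```text
time: 8.57
ee_pos: [0.5241, -0.2057, 0.0594]
tcp_rot: [179.9, -0.1, -163.9]
wrist_force: [0.3, 0.1, 0.9]
opening: 0.0001
grasp_force: 0.0
```

```bash
python3 - <<'E'
from h import *
n='scene';im,d=grab(n);P=cloud(n,d)
m=(abs(P[...,0]-.527)<.03)&(abs(P[...,1]+.21)<.03)&(P[...,2]>.05)&(P[...,2]<.2)
v,u=np.nonzero(m)
for r in range(v.min(),v.max()+1,2):
    s=v==r
    if s.any(): q=P[v[s],u[s]]; print(r,u[s].min(),u[s].max(),q.mean(0).round(3))
st();cv2.imwrite('pics/s7.png',cv2.resize(im[180:270,200:300,::-1],None,fx=6,fy=6,interpolation=2))
E
```

```text
200 253 253 [ 0.53  -0.18   0.176]
202 250 253 [ 0.54  -0.185  0.182]
204 229 253 [ 0.54  -0.21   0.183]
206 230 253 [ 0.541 -0.211  0.176]
208 230 254 [ 0.541 -0.211  0.168]
210 234 254 [ 0.539 -0.207  0.155]
212 231 254 [ 0.533 -0.209  0.141]
214 232 252 [ 0.535 -0.214  0.137]
216 232 251 [ 0.538 -0.216  0.133]
218 233 252 [ 0.539 -0.214  0.125]
220 233 251 [ 0.538 -0.216  0.116]
222 242 252 [ 0.534 -0.205  0.098]
224 241 254 [ 0.528 -0.204  0.081]
226 239 256 [ 0.524 -0.205  0.067]
228 238 257 [ 0.529 -0.206  0.064]
230 237 257 [ 0.535 -0.209  0.065]
232 237 257 [ 0.54  -0.21   0.063]
234 238 256 [ 0.544 -0.211  0.059]
236 239 255 [ 0.548 -0.212  0.055]
238 241 251 [ 0.553 -0.216  0.055]
8.62 [ 0.5247 -0.2059  0.0607] [-180.     0.  -163.9] [-21.   7.  -5.  79.   0. -37.] [0.7 0.6 0.4] 0.0 0.0
```

View pics/s7.png

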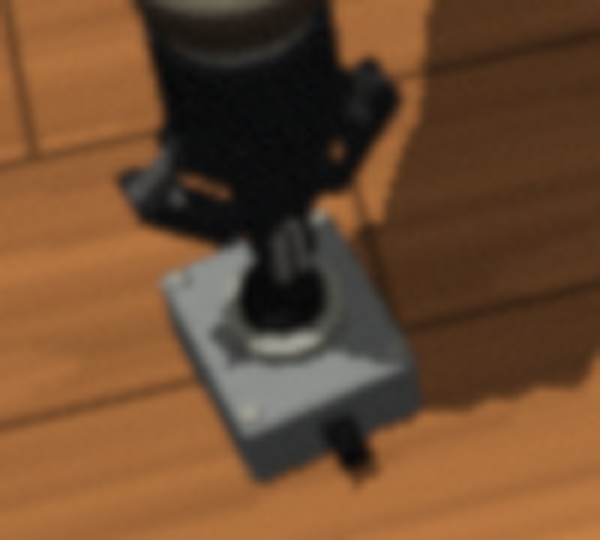

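The fingertips, at crop (290,275), are just above the button, whose centre is near (285,300). I'm making a small centring correction and then a guarded press.

>>> apply_moves(motion=[{"jaw": -1, "xyz": [-3, -3, 4], "twist": 0}, {"jaw": -1, "xyz": [-3, -3, 8], "twist": 0}, {"jaw": -1, "xyz": [-3, -3, 12], "twist": 0}, {"jaw": -1, "xyz": [-3, -3, 16], "twist": 0}, {"jaw": -1, "xyz": [-3, -3, 16], "twist": 0}])

```text
time: 9.25
ee_pos: [0.5285, -0.2083, 0.0443]
tcp_rot: [-180.0, 0.0, -163.9]
wrist_force: [1.2, 0.2, 4.3]
opening: 0.0001
grasp_force: 2.0
```

>>> apply_moves(motion=[{"jaw": -1, "xyz": [0, 0, 2], "twist": 0}, {"jaw": -1, "xyz": [0, 0, 4], "twist": 0}, {"jaw": -1, "xyz": [0, 0, 4], "twist": 0}])

```text
time: 9.62
ee_pos: [0.5286, -0.2083, 0.0408]
tcp_rot: [-180.0, 0.1, -163.9]
wrist_force: [-0.3, 0.2, 8.5]
opening: 0.0001
grasp_force: 4.1
```

>>> apply_moves(motion=[{"jaw": -1, "xyz": [0, 0, 2], "twist": 0}, {"jaw": -1, "xyz": [0, 0, 3], "twist": 0}, {"jaw": -1, "xyz": [0, 0, 3], "twist": 0}])

```text
time: 10.0
ee_pos: [0.5288, -0.2084, 0.0405]
tcp_rot: [-179.9, 0.1, -163.9]
wrist_force: [-8.8, 3.8, 27.3]
opening: -0.0002
grasp_force: 13.8
```

The button has bottomed out: z is stalled and the force jumped to 27 N. I'm releasing it and moving clear.

>>> apply_moves(motion=[{"jaw": -1, "xyz": [0, 0, -4], "twist": 0}, {"jaw": -1, "xyz": [0, 0, -25], "twist": 0}, {"jaw": -1, "xyz": [0, 0, -60], "twist": 0}, {"jaw": -1, "xyz": [0, 0, -110], "twist": 0}, {"jaw": -1, "xyz": [0, 0, -130], "twist": 0}])

```text
time: 10.62
ee_pos: [0.5288, -0.2083, 0.1696]
tcp_rot: [-179.9, 0.1, -163.9]
wrist_force: [0.1, -0.0, -0.2]
opening: -0.0003
grasp_force: 0.0
```

>>> apply_moves(motion=[{"jaw": -1, "xyz": [0, 0, 0], "twist": 0}, {"jaw": -1, "xyz": [0, 0, 0], "twist": 0}, {"jaw": -1, "xyz": [0, 0, 0], "twist": 0}])

```text
time: 11.0
ee_pos: [0.5277, -0.208, 0.1654]
tcp_rot: [179.9, -0.1, -163.9]
wrist_force: [-0.5, -1.0, -0.7]
opening: 0.0001
grasp_force: 0.0
```

```bash
python3 - <<'E'
from h import *
im,d=grab('top');P=cloud('top',d);rel=P-np.r_[C,0]; r=np.hypot(rel[...,0],rel[...,1])
v,u=np.nonzero((r<.115)&(P[...,2]>.125)&(P[...,2]<.18)&(rel[...,1]>.03)&(im.min(2)>110))
w=onplane('top',[u.mean(),v.mean()],.15)[0][:2]-C; print('globe deg',np.degrees(np.arctan2(w[1],w[0])))
im,d=grab('scene');q=cloud('scene',d)[227:232,242:252].reshape(-1,3);print('button z',np.median(q[:,2]))
st(); print(bot.job_done())
E
```

```text
globe deg 78.99802536241252
button z 0.06793732651920098
11.1 [ 0.5279 -0.2081  0.166 ] [ 1.799e+02 -1.000e-01 -1.639e+02] [-22.   7.   7.  90.  -0. -38.] [-0.1 -0.2  0.2] 0.0 0.0
the job is handed in; nothing more can be done
None
```

The job is handed in at 11.1 s: the globe sits in its detent at the post (globe 79.0°, post 78.9°), the button was pressed until it bottomed out and sprang back, and the arm is clear of everything.

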